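# Settle the kinematic mirror mount on its springs

## Robot

A 6-joint arm with a two-finger parallel gripper is mounted at the origin on the work surface. World frame = base frame: x ahead of the robot, y to its left, z up, the work surface at z = 0. Lengths are in m, angles in rad, forces in N, time in s.
With the tool pointing down it reaches from about 0.35 to 0.775 m from the base axis. Payload 5.5 kg.
Tool frame: the origin (TCP) lies at the very end of the fingers, on their centre line; the grasp point (between the pads) lies 19 mm behind it (grip_point_offset is the distance from the TCP to the grasp point, in m); z points along the fingers, y is the direction in which the jaws open and shut (so a half turn about z gives the same grasp; the last joint's range is limited). The gripper opens to 85 mm and grips with 20 to 120 N. Pads are 22 mm wide; open, the fingers measure 114 mm over their backs; the gripper's body (76 mm by 85 mm) begins 54 mm behind the grasp point. The pads swing forward as they close: fully open they stand 13 mm farther back than shut.
Start: joints at [1.162, 0.313, 0.046, 1.304, 0, 1.431], TCP at [0.153, 0.554, 0.231] pointing down, gripper open.
Joint ranges: [-2.76, 2.76], [-0.86, 1.69], [-1.03, 1.26], [-2.2, 2.34], [-1.47, 1.5], [-3.14, 3.14]. Speed limits (rad/s): [2.57, 2.57, 3.14, 3.14, 3.14, 3.14].

## Interface

Orientations are given as a unit quaternion [w, x, y, z].
In Python, from workcell import * gives the robot as it stands.
- The arm moves only by the shell command python3 -m crank 'ROWS' [OPENING] [FORCE]. ROWS is a JSON object of lists of equal length, an entry for each row: "travel": the shift along the tool's x, y, z in units of 40 mm (1.0 is 40 mm), a list of three; "turn": the turn about the tool's z in rad. In form: {"travel": [[x, y, z], ...], "turn": [turn, ...]}. A call has 1 to 5 rows; each row is the pose to reach, as a shift and turn from the pose commanded when the call began, along the tool's axes at that moment; what a row does not reach only later rows make up. A row lasts 1/12 s, in which the tool goes at most 41.7 mm and 7.16 degrees, less where a joint would pass 70% of its speed; a pose out of reach is approached as far as the arm can. A call with a gripper value outside its range is refused whole. OPENING is the finger opening in mm, from 0 to 85.4, set as the call begins (- or left out, the last holds). The fingers move at their own pace and stop on an object; FORCE is the grip in N (left out, the last holds). Time passes only in rows, so rows that repeat a pose let the fingers close. It gives the time, the measured TCP pose, the force and the opening at its end, in the units of the state.
- get_state(): the state, without advancing time (a new reading comes with each control period).
- read_camera(name): name is "scene" or "top" or "wrist"; returns a dict with "image" (384x512x3 uint8, red, green, blue), "K" (3x3 intrinsics, pixels), "R" (3x3) and "t" (3): a world point X has camera coordinates R X + t. Camera axes: x right, y down, z forward; pixel columns grow to the right and rows downward; lengths in m; the calibration is good to about 2 mm. A picture is of the moment at which its call begins. There is no depth.
- hand_in(): hands the job in, once; it reports no verdict.
The state is a dict: "clock": time; "joint_pos": joint angles; "qvel": joint speeds; "tau": joint torques, N m; "tcp_pos": TCP position; "orientation": TCP orientation; "wrist_force": force on the tool from outside, world axes, zero at the start; "ft_torque": the same for the moment, N m; "finger_gap": finger opening in m.
Only numpy, scipy, OpenCV 4.12 (cv2) and the standard library are available. Lean on these libraries where they do the work, as an engineer would, in place of code of your own. Each camera call takes 0.05 s, during which the arm holds its last target. There are 200 camera calls.

## Task

Settle the face-up kinematic mirror mount on its springs before it is aligned: with a fingertip press the round pad on its left corner straight down until that corner's pointer is level with the sliding index on its scale, keep it there for a second, and let the corner spring fully back up; then do the same with the right corner and its own index. Press the two corners one at a time, never driving a pointer on past its index, and keep off the mirror glass. Nothing is gripped, lifted or used as a tool: leave the mount, its indexes and everything else where they stand, and finish clear of it all.

Things in the scene. Friction and masses are not known exactly. Their poses are not given: they have to be found in the camera images.
- mount: kinematic mirror mount lying face up on the breadboard (top 13 mm above the bench): 2.6 kg, free-standing, dark; base 140 mm square, 18 mm high; above it on springs a tilting plate 135 mm square, 9 mm thick, top 74 mm above the bench. Origin: centre of the underside, z up, +x to the plate's bare corner, -x to the corner with the steel pivot ball, +y to the left sprung corner, -y to the right one
- mirror: the mirror, 75 mm across, in a black retaining ring 88 mm across in the middle of the plate; its face lies level with the ring, about 74 to 75 mm above the bench. It must not be touched. Origin: centre of its underside
- left_pad: round aluminium finger pad on the left sprung corner (mount +y, on the robot's left), 26 mm across, standing 3 mm proud of the plate; its centre is 75 mm from the plate's centre. Origin: centre of its underside; moves with the plate
- right_pad: the like pad on the right sprung corner (mount -y)
- left_pad_top (a point): centre of the top face of the left pad, where to press; at rest 64 mm above the breadboard, 77 mm above the bench; goes down with the corner
- right_pad_top (a point): centre of the top face of the right pad, likewise
- left_pointer (a point): tip of the left pointer, mid thickness: a steel arm 4 mm thick from the left corner, in the direction 45 deg between mount +x and +y, through the slot of the left scale gate; at rest level, 69 mm above the bench. The tip is 64 mm beyond the pad centre and sinks 1.6 mm per mm the pad is pressed (pad centre 106 mm, tip 170 mm from the tilt axis)
- right_pointer (a point): tip of the right pointer, likewise at the right corner, in the direction 45 deg between mount +x and -y
- left_mark (a point): the left index: height at which the left pointer tip must stand = mid height of the 4 mm thick tooth of a steel clip that slides on the outer face of the left gate, at its edge towards the bare (+x) corner. The point lies level with the tooth, before the slot, where the tip passes; z up. Set 12 to 30 mm below the pointer's rest height; the gate is white, slotted, 37 mm wide, top 93 mm above the bench
- right_mark (a point): the right index, the same on the right gate, set independently of the left one. Each gate stands across its pointer, 54 mm beyond the pad centre. Each clip carries a small brass thumbscrew (9 mm) at the height of its tooth; the scale's black ticks are 5 mm apart, the top one at the pointer's rest height
- left_tilt (a joint): how far the left corner is pressed: rad, 0 at rest (up against its stop), growing as it goes down, about the line from pivot ball to right pad; end stop 0.21. Spring: about 3 N at the pad to start, 8 to 10 N at 0.12 rad (pad 12.7 mm down, pointer 20 mm down), about 13 N at the stop; springs back by itself. Pressing one pad leaves the other corner up; pressing the bare corner moves both
- right_tilt (a joint): the same for the right corner, about the line from the pivot ball to the left pad
- left_index (a joint): setting of the left index clip: metres below the pointer's rest height (tight, friction-held)
- right_index (a joint): setting of the right index clip, likewise
- dust_cap: bystander: the mirror's black round dust cap, 82 mm across, 18 mm high, lying flat near the mount's bare corner. Origin: centre of underside
- hex_driver: bystander: hex driver with a black handle 20 mm thick and a thin steel blade, 180 mm long, lying beside the mount's edge between the pivot corner and the right corner. Origin: under its middle, x along the blade
- lab_jack: bystander: scissor lab jack, 130 mm square steel plates, 88 mm high with a black knob on its -y side; on the side of the breadboard that the mount does not occupy. Origin: centre of underside
- lens_post: bystander: small lens on a post, foot 58 mm across, 114 mm high. Origin: centre of underside
- reagent_bottle: bystander: amber jar with white cap, 60 mm across, 115 mm high. Origin: centre of underside
- beaker: bystander: clear beaker, 66 mm across, 85 mm high. Origin: centre of underside
- lens_case: bystander: flat grey lens case, 85 x 60 x 24 mm. Origin: centre of underside

How it is judged:
By the outcome, as a careful person would: the job done as asked, in the order asked, and still so for the second after the job is handed in, with the robot touching nothing.
It also fails if it takes over 61 s, if anything falls off the work surface, if the arm or the gripper's body presses on something with over 40 N, if the wrist force passes 120 N, or if a joint passes its speed limit or range.

## Working session

There is one attempt and no reset: what is moved stays moved. The work goes in short steps, Python scripts to look and compute and a shell command to move; the robot and the scene stay as the last step left them, time stands still between calls to the robot, and variables do not carry over. Pictures are saved under pics/ and viewed, about 8 in all and at most 12, crops included, and the job is handed in when it is done.

```bash
ls; mkdir -p pics
cat > h.py <<'E'
import numpy as np, cv2
from workcell import *
def snap(n,f):
    c=read_camera(n); cv2.imwrite(f'pics/{f}.png',c['image'][:,:,::-1]); np.savez(f'pics/{f}.npz',**c); return c
def load(f): return np.load(f'pics/{f}.npz')
def ray(c,u,v):
    d=c['R'].T@np.linalg.inv(c['K'])@np.array([u,v,1.]); return -c['R'].T@c['t'],d
def onz(c,u,v,z):
    o,d=ray(c,u,v); return o+d*(z-o[2])/d[2]
def proj(c,X):
    p=c['K']@(c['R']@np.asarray(X)+c['t']); return p[:2]/p[2]
def tri(c1,p1,c2,p2):
    o1,d1=ray(c1,*p1);o2,d2=ray(c2,*p2)
    s=np.linalg.lstsq(np.c_[d1,-d2],o2-o1,rcond=None)[0]
    a=o1+d1*s[0];b=o2+d2*s[1]; return (a+b)/2,np.linalg.norm(a-b)
E
python3 - <<'E'
from h import *
for n in("top","scene"):
    c=snap(n,n+"0"); print(n,c['K'].round(1).tolist(),(-c['R'].T@c['t']).round(3),c['R'].round(2).tolist())
a=cv2.imread('pics/top0.png');b=cv2.imread('pics/scene0.png')
cv2.imwrite('pics/top0b.png',cv2.resize(a,(800,600),interpolation=cv2.INTER_CUBIC))
cv2.imwrite('pics/scene0b.png',cv2.resize(b,(800,600),interpolation=cv2.INTER_CUBIC))
s=get_state();print(s)
E
```

```text
pics
top [[358.1, 0.0, 254.9], [0.0, 358.1, 193.6], [0.0, 0.0, 1.0]] [0.382 0.011 0.97 ] [[-0.1, -0.99, -0.0], [-0.97, 0.1, -0.22], [0.21, -0.02, -0.98]]
scene [[373.2, 0.0, 248.2], [0.0, 373.2, 196.5], [0.0, 0.0, 1.0]] [0.918 0.485 1.015] [[-0.84, 0.54, 0.01], [0.45, 0.71, -0.54], [-0.3, -0.45, -0.84]]
{'clock': 0.1, 'joint_pos': array([ 1.16240050e+00,  3.13914875e-01,  4.50960521e-02,  1.30359104e+00,
       -4.55194690e-05,  1.43118475e+00]), 'qvel': array([ 0.00081328, -0.0025385 ,  0.0031416 , -0.00013735,  0.00216289,
       -0.00047275]), 'tau': array([ 1.67211983e-03, -4.81723917e+01,  2.99245155e+01,  1.27315085e-02,
       -1.74431839e-04,  1.34783772e-05]), 'tcp_pos': array([0.15254474, 0.55392806, 0.23050538]), 'orientation': array([-1.96391420e-04,  1.33987880e-01,  9.90982642e-01, -7.82831709e-04]), 'wrist_force': array([ 0.11106004, -0.58417343, -0.80880794]), 'ft_torque': array([-0.01937983, -0.01269996,  0.02268809]), 'finger_gap': 0.08573763907407396}
```

View pics/top0b.png

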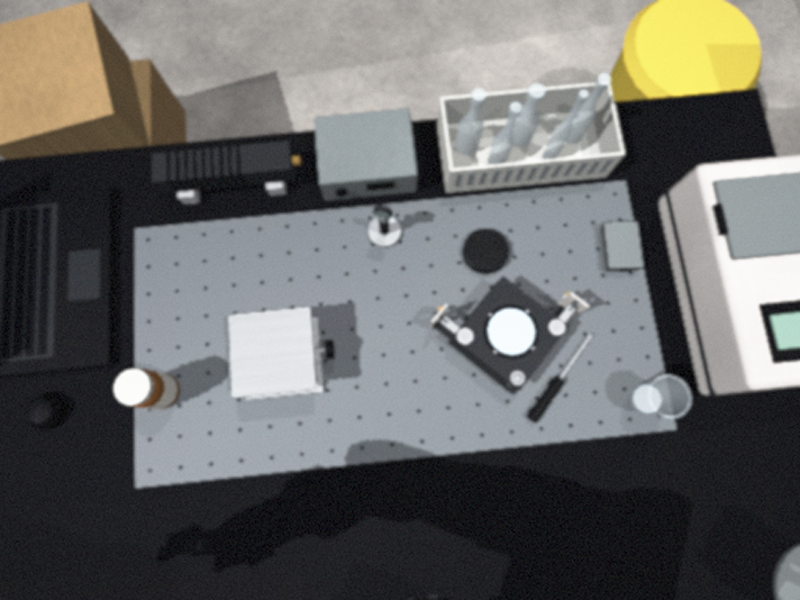

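View pics/scene0b.png

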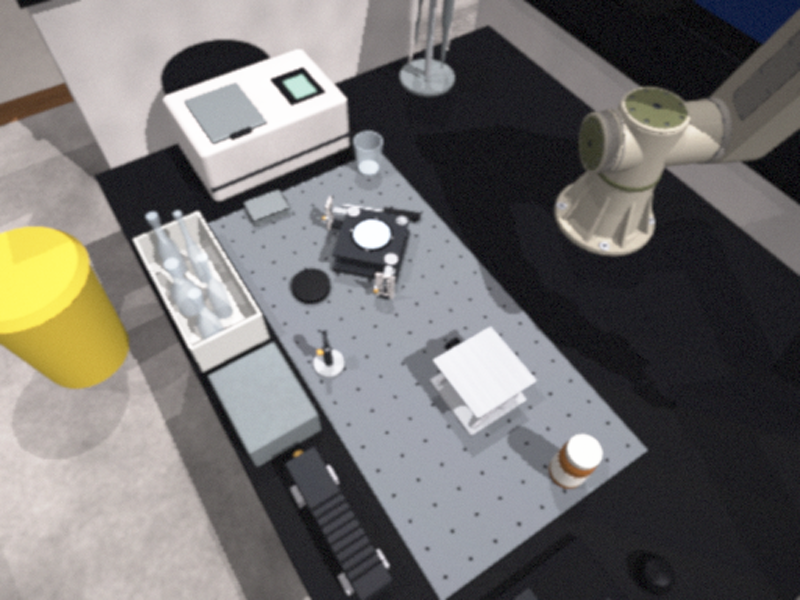

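The top view shows the mirror at about (511,331), left pad (465,336), right pad (557,327), pivot ball (517,378) and gates at about (440,315) and (577,300), in 800x600 pixels. In the scene view the gates are at about (385,280) and (328,212). Next I'll measure these and check the wrist view.

Run:
```python
from h import *
c=load('top0');s=load('scene0')
g=cv2.cvtColor(c['image'],cv2.COLOR_RGB2GRAY);gs=cv2.cvtColor(s['image'],cv2.COLOR_RGB2GRAY)
def blob(g,u,v,r,th):
    u,v=int(u),int(v);w=g[v-r:v+r+1,u-r:u+r+1].astype(float);
    n,l,st,ce=cv2.connectedComponentsWithStats((w>th).astype(np.uint8),connectivity=4)
    k=l[r,r]; return ce[k]+[u-r,v-r],st[k]
f=.64
P={}
for n,p,q,z,r in(("mir",(511,331),(372,235),.0745,22),("L",(465,336),(390,260),.077,7),("R",(557,327),(402,221),.077,7),("ball",(517,378),None,.077,7)):
    pc,st=blob(g,p[0]*f,p[1]*f,r,140); X=onz(c,*pc,z);P[n]=X;print(n,pc.round(1),st,X.round(4))
    if q: 
        ps,ss=blob(gs,q[0]*f,q[1]*f,r,140);print("  scene",ps.round(1),ss,onz(s,*ps,z).round(4),"proj of top X",proj(s,X).round(1))
m=P["mir"];print([np.linalg.norm(P[k]-m) for k in P],np.linalg.norm(P["L"]-P["R"]))
d=P["L"]-P["R"];print("mount yaw",np.arctan2(-d[0],d[1]),"mid",(P["L"]+P["R"])/2)
a=c['image'][:,:,::-1][170:260,260:400];b=s['image'][:,:,::-1][115:200,195:285]
cv2.imwrite('pics/crop1.png',np.vstack([cv2.resize(a,(700,450),interpolation=3)]))
w=snap("wrist","w0");print("wrist cam",(-w['R'].T@w['t']),w['R'].round(3).tolist(),w['K'].tolist())
from scipy.spatial.transform import Rotation as Ro
S=get_state();q=S['orientation'];R=Ro.from_quat([*q[1:],q[0]]).as_matrix();print("tool R",R.round(3).tolist(),"cam in tool",R.T@(-w['R'].T@w['t']-S['tcp_pos']),(w['R']@R).round(3).tolist())
```

```text
mir [326.9 211.7] [  7   8  31  31 753] [ 0.5135 -0.1856  0.0745]
  scene [237.5 149.2] [  9  12  25  19 370] [ 0.5117 -0.1892  0.0745] proj of top X [237.6 150.2]
L [296.2 213.9] [  0   0  13  13 118] [ 0.5155 -0.1072  0.077 ]
  scene [249.5 167.1] [ 4  3  9 12 81] [ 0.5189 -0.1055  0.077 ] proj of top X [250.1 166.3]
R [356.9 208. ] [  2   0  13  13 121] [ 0.5149 -0.2621  0.077 ]
  scene [256.9 140.8] [ 4  4  7  6 34] [ 0.4393 -0.1843  0.077 ] proj of top X [225.2 134.8]
ball [330.9 241.5] [ 4  3  9 10 73] [ 0.4379 -0.1841  0.077 ]
[np.float64(0.0), np.float64(0.07850915912443128), np.float64(0.07648581056591919), np.float64(0.07561873620401392)] 0.1548771603164724
mount yaw -0.003524810971588493 mid [ 0.51520213 -0.18464069  0.077     ]
wrist cam [0.08937221 0.571773   0.37416709] [[0.265, 0.964, -0.0], [0.93, -0.256, 0.262], [0.253, -0.07, -0.965]] [[329.6090770774814, 0.0, 260.48893744131476], [0.0, 329.6090770774814, 194.19300685165547], [0.0, 0.0, 1.0]]
tool R [[-0.964, 0.266, -0.001], [0.266, 0.964, -0.001], [0.0, -0.001, -1.0]] cam in tool [ 0.06566612  0.00016775 -0.14356805] [[0.001, 1.0, -0.001], [-0.965, 0.0, -0.263], [-0.263, 0.001, 0.965]]
```

View pics/crop1.png

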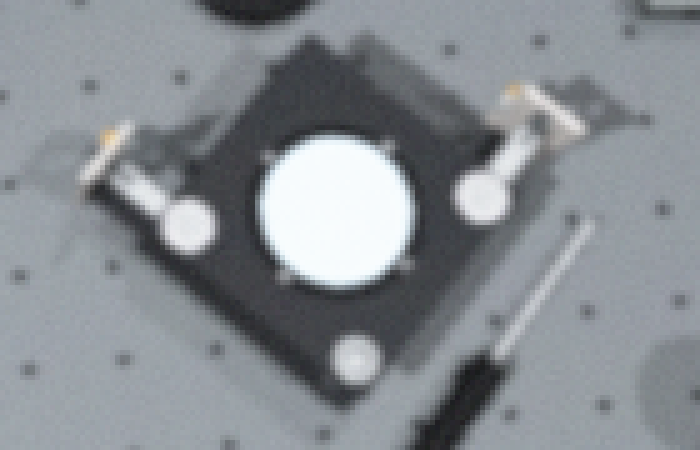

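```bash
python3 -m crank '{"travel":[[-3.57,-2.85,0],[-3.57,-2.85,0],[-3.57,-2.85,0],[-3.57,-2.85,0],[-3.57,-2.85,0]],"turn":[0,0,0,0,0]}' 0 20
python3 -m crank '{"travel":[[-3.57,-2.85,0],[-3.57,-2.85,0],[-3.57,-2.85,0],[-3.57,-2.85,0],[-3.57,-2.85,0]],"turn":[0,0,0,0,0]}'
python3 -m crank '{"travel":[[-3.57,-2.85,0],[-3.57,-2.85,0],[-3.57,-2.85,0],[-3.57,-2.85,0],[-3.57,-2.85,0]],"turn":[0,0,0,0,0]}'
python3 -m crank '{"travel":[[-3.57,-2.85,0],[-3.57,-2.85,0],[-3.57,-2.85,0],[-3.57,-2.85,0],[-3.57,-2.85,0]],"turn":[0,0,0,0,0]}'
python3 -m crank '{"travel":[[-3.57,-2.85,0],[-3.57,-2.85,0],[-3.57,-2.85,0],[-3.57,-2.85,0],[-3.57,-2.85,0]],"turn":[0,0,0,0,0]}'
python3 -m crank '{"travel":[[0,0,0],[0,0,0],[0,0,0],[0,0,0],[0,0,0]],"turn":[0.12,0.24,0.36,0.48,0.56]}'
python3 -c "
from workcell import *
s=get_state();print(s['joint_pos'],s['tcp_pos'],s['orientation'],s['wrist_force'])"
```

```text
clock: 0.57
tcp_pos: [0.2616, 0.403, 0.231]
orientation: [0.0, 0.135, 0.991, -0.001]
wrist_force: [-0.7, 0.4, -0.2]
finger_gap: 0.0254
clock: 0.98
tcp_pos: [0.3696, 0.2553, 0.2312]
orientation: [0.001, 0.136, 0.991, -0.001]
wrist_force: [0.1, 0.6, -0.2]
finger_gap: 0.0002
clock: 1.4
tcp_pos: [0.4776, 0.107, 0.231]
orientation: [0.001, 0.136, 0.991, -0.001]
wrist_force: [0.6, 0.7, 1.2]
finger_gap: -0.0001
clock: 1.82
tcp_pos: [0.5849, -0.0415, 0.2304]
orientation: [0.001, 0.136, 0.991, -0.001]
wrist_force: [0.5, 0.6, -0.3]
finger_gap: -0.0002
clock: 2.23
tcp_pos: [0.6914, -0.1897, 0.2291]
orientation: [-0.0, 0.136, 0.991, -0.0]
wrist_force: [-0.9, -0.3, -0.8]
finger_gap: 0.0002
clock: 2.65
tcp_pos: [0.6895, -0.1849, 0.2304]
orientation: [-0.001, 0.405, 0.914, 0.0]
wrist_force: [-0.1, 0.2, 0.7]
finger_gap: -0.0001
[-3.74280465e-01  6.09734370e-01  5.05923796e-01  1.46830964e+00
  1.21406141e-04  4.60392317e-01] [ 0.68954351 -0.18486038  0.23043333] [-6.63943803e-04  4.05326845e-01  9.14171596e-01  3.21549738e-05] [-0.12819636  0.1735277   0.65626212]
```

```bash
python3 -m crank '{"travel":[[0,0,0],[0,0,0],[0,0,0],[0,0,0],[0,0,0]],"turn":[0.12,0.24,0.36,0.48,0.56]}' >/dev/null
python3 -m crank '{"travel":[[0,0,0],[0,0,0],[0,0,0],[0,0,0],[0,0,0]],"turn":[0.12,0.24,0.36,0.48,0.56]}' >/dev/null
python3 -m crank '{"travel":[[0,0,0],[0,0,0],[0,0,0],[0,0,0],[0,0,0]],"turn":[0.12,0.24,0.36,0.48,0.56]}' >/dev/null
python3 -m crank '{"travel":[[0,0,0.4],[0,0,0.8],[0,0,1.2],[0,0,1.6],[0,0,2]],"turn":[0.12,0.24,0.36,0.48,0.56]}'
python3 -m crank '{"travel":[[0,0,0],[0,0,0]],"turn":[0,0]}'
python3 - <<'E'
from h import *
c=snap('wrist','w1');print((-c['R'].T@c['t']).round(4))
i=c['image'][:,:,::-1];cv2.imwrite('pics/w1b.png',cv2.resize(i,(800,600),interpolation=3))
for n,X in(("Ltip",(.558,-.066,.069)),("Rtip",(.558,-.306,.069))):print(n,proj(c,X)/.64)
E
```

```text
clock: 4.32
tcp_pos: [0.6894, -0.1846, 0.15]
orientation: [-0.0, 0.999, 0.034, -0.0]
wrist_force: [0.0, 0.4, -0.5]
finger_gap: 0.0001
clock: 4.48
tcp_pos: [0.6887, -0.1843, 0.1499]
orientation: [-0.001, 0.999, 0.038, -0.002]
wrist_force: [0.2, -1.1, 0.7]
finger_gap: -0.0
[ 0.7562 -0.1796  0.2934]
Ltip [160.67771306 540.1541064 ]
Rtip [619.2654614  570.10806048]
```

View pics/w1b.png

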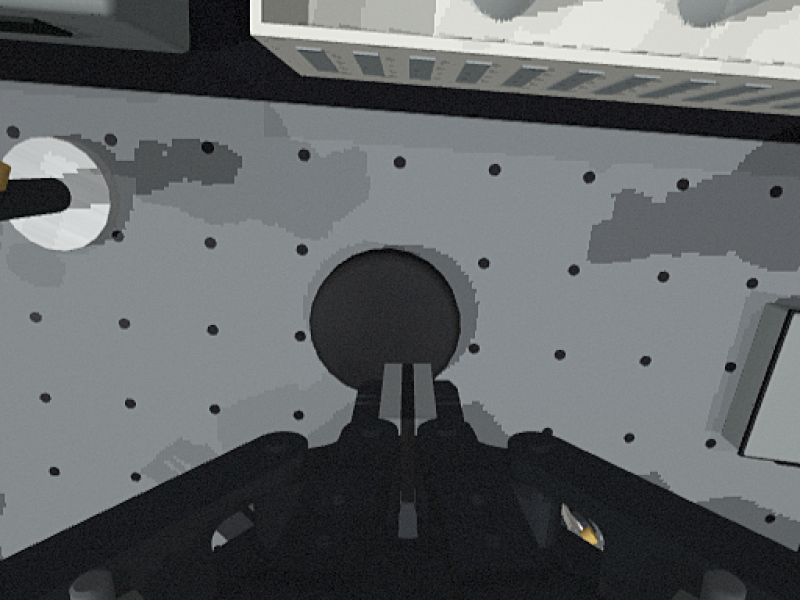

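The gripper hides the lower half of the wrist picture, which shows only the dust cap (385,320) and the lens post (60,195). So I'll view each gate out to the side of the wrist image instead.

```bash
python3 -m crank '{"travel":[[-2.1,5.2,0.8],[-2.1,5.2,0.8],[-2.1,5.2,0.8],[-2.1,5.2,0.8],[-2.1,5.2,0.8]],"turn":[0,0,0,0,0]}' >/dev/null
python3 -m crank '{"travel":[[-0.13,0.35,0.45],[-0.13,0.35,0.45],[-0.13,0.35,0.45],[-0.13,0.35,0.45],[-0.13,0.35,0.45]],"turn":[-0.12,-0.24,-0.36,-0.48,-0.535]}'
python3 -m crank '{"travel":[[0,0,0],[0,0,0]],"turn":[0,0]}'
python3 - <<'E'
from h import *
c=snap('wrist','w2');print((-c['R'].T@c['t']).round(4))
p=proj(c,(.550,-.299,.055));print(p)
i=c['image'][:,:,::-1];x,y=p.astype(int).clip(0);x0=max(0,x-110);y0=max(0,y-100);print(x0,y0)
cv2.imwrite('pics/w2b.png',cv2.resize(i[y0:y0+200,x0:x0+260],None,fx=3,fy=3,interpolation=3))
E
```

```text
clock: 5.37
tcp_pos: [0.6229, -0.3965, 0.1055]
orientation: [0.001, 0.953, 0.302, 0.001]
wrist_force: [0.5, 0.1, 0.9]
finger_gap: -0.0003
clock: 5.53
tcp_pos: [0.6231, -0.396, 0.1053]
orientation: [0.001, 0.954, 0.299, 0.001]
wrist_force: [-0.5, 0.8, 0.1]
finger_gap: 0.0004
[ 0.6782 -0.3579  0.249 ]
[ 65.5426402  223.73112788]
0 123
```

View pics/w2b.png

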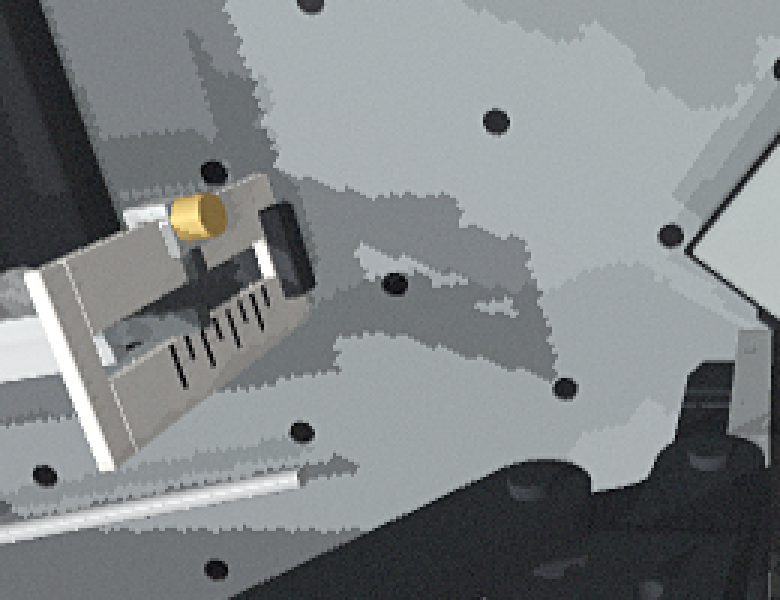

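The right gate's outer face is clearly visible in this crop (3x, origin (0,123)): ticks run from (178,367) to (263,305), the brass screw is at (200,217), and the pointer tip is near (110,345). I'll zoom in to find the tooth.

Run:
```python
from h import *
c=load('w2');i=c['image'][:,:,::-1][176:256,27:107]
i=cv2.convertScaleAbs(i,alpha=1.25,beta=10)
cv2.imwrite('pics/w2c.png',cv2.resize(i,(600,600),interpolation=3))
```

```text
(no output)
```

View pics/w2c.png

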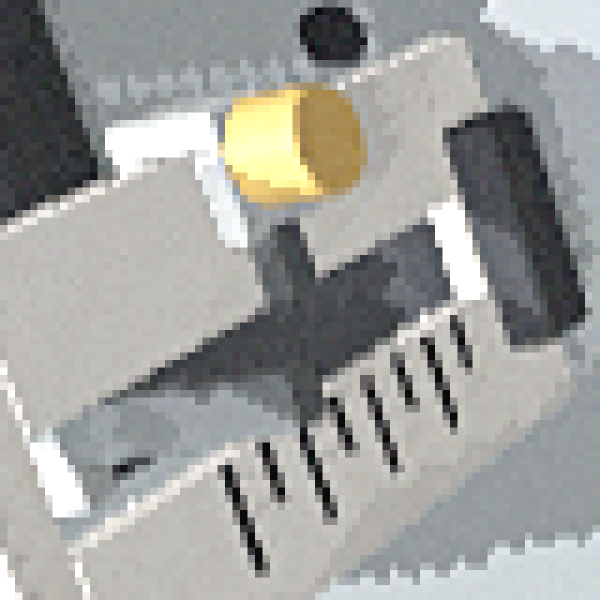

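The zoom shows eight ticks: long ones at (246,520), (317,478), (379,428) and (441,388), with short ones between. The clip's white upper face is a strip from (213,167) to (240,245), ending beside the slot below the brass screw. I'll convert these to heights on the gate plane.

```bash
cat >> h.py <<'E'
from scipy.optimize import least_squares
def gate(c,ticks,pts,n,x0,y0,f,pad):
    """vertical plane with normal n: fit its distance and a height bias to ticks (5 mm apart, top .069); cast pts onto it"""
    n=np.array([*n,0.]);T=np.array([-n[1],n[0],0])
    px=lambda p:((p[0]+.5)/f-.5+x0,(p[1]+.5)/f-.5+y0)
    def cast(p,D):
        o,d=ray(c,*px(p));return o+d*((D-n@(o-pad))/(n@d))
    def res(q):return [cast(p,q[0])[2]-(.069-.005*k)-q[1] for k,p in ticks]
    q=least_squares(res,[.055,0]).x
    print('plane dist from pad, z bias mm',q*1e3,'tick res mm',(np.array(res(q))*1e3).round(2))
    print('with nominal 55:',[(cast(p,.055)[2]*1e3).round(1) for k,p in ticks])
    for k,p,off in pts:
        X=cast(p,q[0]+off);print(k,'z',((X[2]-q[1])*1e3).round(2),'along',(T@(X-pad)*1e3).round(1))
E
python3 - <<'E'
from h import *
c=load('w2');t=load('top0')
mir=np.array([.5135,-.1856,.0745])
L=onz(t,297.8,215,.077);R=onz(t,356.2,209.4,.077);B=onz(t,330.9,241.5,.077);print(L,R,B,(L+R)/2)
for y in(-.02,0.0,):
  n=(np.cos(y-np.pi/4),np.sin(y-np.pi/4))
  pad=mir+.075*np.array([np.sin(y),-np.cos(y),0])
  gate(c,[(0,(246,520)),(1,(272,470)),(2,(317,478)),(3,(343,423)),(4,(379,428)),(5,(404,378)),(6,(441,388)),(7,(462,340))],
  [('edge in',(207,170),0),('edge in2',(230,247),0),('edge out',(224,172),.002),('edge out2',(248,242),.002),('low front',(274,240),.002),('screw back',(262,145),.002),('screw front',(332,140),.010),('pointer end',(62,478),.010)],n,27,176,7.5,pad)
E
```

```text
[ 0.51231066 -0.11094233  0.077     ] [ 0.51144663 -0.25975361  0.077     ] [ 0.43798561 -0.18417341  0.077     ] [ 0.51187864 -0.18534797  0.077     ]
plane dist from pad, z bias mm [56.3043785  0.8993585] tick res mm [-0.2   0.06  0.17 -0.22  0.39 -0.13  0.13 -0.19]
with nominal 55: [np.float64(67.9), np.float64(63.1), np.float64(58.2), np.float64(52.7), np.float64(48.3), np.float64(42.7), np.float64(37.9), np.float64(32.5)]
edge in z 59.96 along 18.9
edge in2 z 60.28 along 12.5
edge out z 61.02 along 18.7
edge out2 z 60.95 along 12.8
low front z 57.83 along 12.0
screw back z 55.51 along 19.4
screw front z 59.16 along 19.5
pointer end z 97.89 along 7.0
plane dist from pad, z bias mm [55.20666756  1.06929927] tick res mm [-0.19  0.01  0.21 -0.26  0.42 -0.16  0.18 -0.22]
with nominal 55: [np.float64(69.6), np.float64(64.8), np.float64(60.0), np.float64(54.5), np.float64(50.2), np.float64(44.6), np.float64(39.9), np.float64(34.5)]
edge in z 59.22 along 16.6
edge in2 z 59.73 along 10.3
edge out z 60.28 along 16.4
edge out2 z 60.38 along 10.5
low front z 57.28 along 9.7
screw back z 54.73 along 17.1
screw front z 58.35 along 17.1
pointer end z 97.52 along 4.6
```

```bash
python3 -m crank '{"travel":[[-0.2,-0.38,0.75],[-0.2,-0.38,0.75],[-0.2,-0.38,0.75],[-0.2,-0.38,0.75]],"turn":[-0.1,-0.18,-0.18,-0.18]}'
python3 - <<'E'
from h import *
c=snap('wrist','w3')
p=proj(c,(.553,-.297,.058));print(p)
i=c['image'][:,:,::-1];x,y=p.astype(int).clip(0);x0=max(0,x-50);y0=max(0,y-50);print(x0,y0)
cv2.imwrite('pics/w3b.png',cv2.resize(cv2.convertScaleAbs(i[y0:y0+100,x0:x0+100],alpha=1.25,beta=10),(600,600),interpolation=3))
E
```

```text
clock: 5.92
tcp_pos: [0.6078, -0.3879, 0.0746]
orientation: [0.001, 0.924, 0.383, 0.0]
wrist_force: [0.0, -0.4, 0.9]
finger_gap: -0.0004
[ 54.26537188 190.31932168]
4 140
```

View pics/w3b.png

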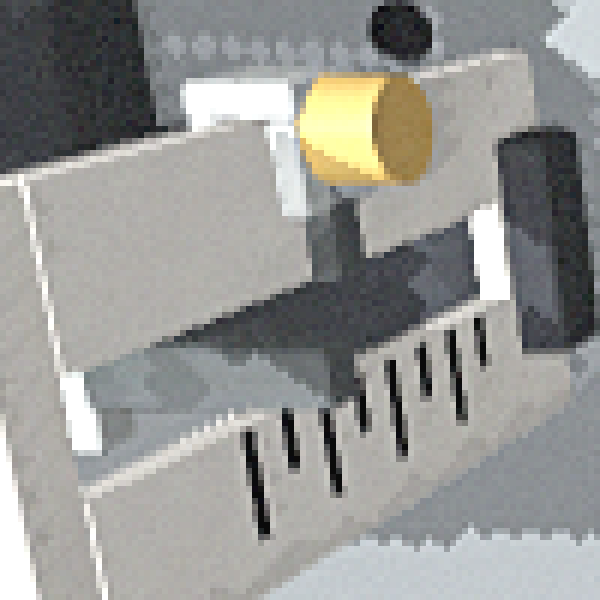

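The second view (6x, origin (4,140)) shows the same parts: ticks from (258,483) to (482,342) and the clip strip with inner edge (268,125) to (285,212) and outer edge (293,125) to (308,215).

Run:
```python
from h import *
c=load('w3')
mir=np.array([.5135,-.1856,.0745])
for y in(-.02,0.0,):
  n=(np.cos(y-np.pi/4),np.sin(y-np.pi/4))
  pad=mir+.075*np.array([np.sin(y),-np.cos(y),0])
  gate(c,[(0,(258,483)),(1,(292,440)),(2,(332,450)),(3,(362,405)),(4,(397,408)),(5,(423,372)),(6,(458,377)),(7,(482,342))],
  [('in',(268,125),0),('in2',(285,212),0),('out',(293,125),.002),('out2',(308,215),.002),('out t4',(293,125),.004),('low front',(337,205),.002),('low front t4',(337,205),.004),('screw back',(330,128),.002),('screw back4',(330,128),.004),('screw front',(403,128),.010)],n,4,140,6,pad)
```

```text
plane dist from pad, z bias mm [56.25474957  0.61706995] tick res mm [-0.11 -0.03  0.03  0.05  0.05  0.33 -0.23 -0.09]
with nominal 55: [np.float64(67.7), np.float64(62.7), np.float64(57.7), np.float64(52.6), np.float64(47.6), np.float64(42.8), np.float64(37.2), np.float64(32.2)]
in z 61.06 along 20.1
in2 z 60.55 along 12.9
out z 61.07 along 20.1
out2 z 60.83 along 12.8
out t4 z 64.23 along 20.7
low front z 56.83 along 12.8
low front t4 z 60.08 along 13.5
screw back z 56.31 along 19.1
screw back4 z 59.57 along 19.7
screw front z 59.78 along 19.9
plane dist from pad, z bias mm [55.10728487  0.72159341] tick res mm [-0.1  -0.07  0.07  0.02  0.08  0.3  -0.18 -0.12]
with nominal 55: [np.float64(69.5), np.float64(64.5), np.float64(59.6), np.float64(54.6), np.float64(49.6), np.float64(44.8), np.float64(39.4), np.float64(34.4)]
in z 60.23 along 17.8
in2 z 59.95 along 10.6
out z 60.23 along 17.8
out2 z 60.22 along 10.4
out t4 z 63.37 along 18.3
low front z 56.21 along 10.4
low front t4 z 59.44 along 11.1
screw back z 55.48 along 16.8
screw back4 z 58.72 along 17.3
screw front z 58.88 along 17.3
```

```bash
cat >> h.py <<'E'
def gate2(c,ends,pts,az,x0,y0,f,pad,gtop=None):
    """free plane azimuth, distance, z bias from tick ends (+ points of the front top edge, z=.093)"""
    px=lambda p:((p[0]+.5)/f-.5+x0,(p[1]+.5)/f-.5+y0)
    def cast(p,a,D):
        n=np.array([np.cos(a),np.sin(a),0]);o,d=ray(c,*px(p));return o+d*((D-n@(o-pad))/(n@d))
    obs=[(.069-.005*k,p) for k,*e in ends for p in e]+[(.093,p) for p in gtop or []]
    res=lambda q:[1e3*(cast(p,az+q[0],q[1]/1e3)[2]-z)-q[2] for z,p in obs]
    for fix in (0,1):
        q=least_squares(lambda r:res(r) if not fix else res([r[0],r[1],0]),[0.,55,0]).x
        if fix:q[2]=0
        print('dyaw,D,bias',q.round(3),'res',np.round(res(q),1))
        for k,p,off in pts:
            X=cast(p,az+q[0],q[1]/1e3+off);print('  ',k,(X[2]*1e3-q[2]).round(2))
E
python3 - <<'E'
from h import *
c=load('w3');pad=np.array([.5135,-.2606,.077])
gate2(c,[(0,(247,430),(266,537)),(2,(323,410),(339,493)),(4,(390,360),(405,455)),(6,(452,333),(463,422))],
 [('in',(268,125),0),('in2',(285,212),0),('out',(293,125),.002),('out2',(308,215),.002),('low',(337,205),.002),('gtop',(22,185),0),('gtop',(105,598),0)],-np.pi/4,4,140,6,pad)
gate2(c,[(0,(247,430),(266,537)),(2,(323,410),(339,493)),(4,(390,360),(405,455)),(6,(452,333),(463,422))],
 [('in',(268,125),0),('in2',(285,212),0),('out',(293,125),.002),('out2',(308,215),.002),('low',(337,205),.002)],-np.pi/4,4,140,6,pad,[(22,185),(105,598),(62,385)])
c=load('w2')
gate2(c,[(0,(228,465),(262,573)),(2,(302,430),(331,520)),(4,(366,378),(393,470)),(6,(428,338),(455,431))],
 [('in',(207,170),0),('in2',(230,247),0),('out',(224,172),.002),('out2',(248,242),.002),('low',(274,240),.002)],-np.pi/4,27,176,7.5,pad)
E
```

```text
dyaw,D,bias [-5.0000e-03  5.5922e+01  2.0160e+00] res [-0.1 -0.1  0.3 -0.   0.  -0.1 -0.2  0.1]
   in 60.32
   in2 59.99
   out 60.35
   out2 60.29
   low 56.31
   gtop 86.63
   gtop 86.57
dyaw,D,bias [-5.0000e-03  5.4674e+01  0.0000e+00] res [ 0.1  0.1  0.4  0.  -0.  -0.1 -0.4 -0. ]
   in 60.42
   in2 60.08
   out 60.4
   out2 60.34
   low 56.31
   gtop 87.05
   gtop 86.98
dyaw,D,bias [ -0.052  44.717 -17.533] res [ 2.5  1.8  1.6  0.7  0.3 -0.6 -1.1 -1.6 -0.2 -2.3 -1.1]
   in 63.78
   in2 62.83
   out 63.48
   out2 62.8
   low 58.4
dyaw,D,bias [-0.132 55.981  0.   ] res [ 1.9  0.   1.9  0.   1.9 -0.1  1.7 -0.1 -0.5 -5.7 -2.9]
   in 66.89
   in2 65.15
   out 67.04
   out2 65.49
   low 61.6
dyaw,D,bias [-4.4000e-02  5.5311e+01  7.0800e-01] res [-0.1 -0.1  0.2  0.   0.1  0.2 -0.1 -0.1]
   in 60.87
   in2 60.98
   out 61.94
   out2 61.66
   low 58.52
dyaw,D,bias [-4.4000e-02  5.4848e+01  0.0000e+00] res [-0.1 -0.   0.2  0.   0.1  0.2 -0.2 -0.2]
   in 60.9
   in2 61.0
   out 61.96
   out2 61.68
   low 58.53
```

Run:
```python
from h import *
a=load('w3')['image'][:,:,::-1][150:206,44:84];b=load('w2')['image'][:,:,::-1][182:238,44:84]
g=lambda i:cv2.resize((255*(i/255.)**.6).astype(np.uint8),(400,560),interpolation=cv2.INTER_NEAREST)
cv2.imwrite('pics/z1.png',np.hstack([g(a),g(b)]))
```

View pics/z1.png

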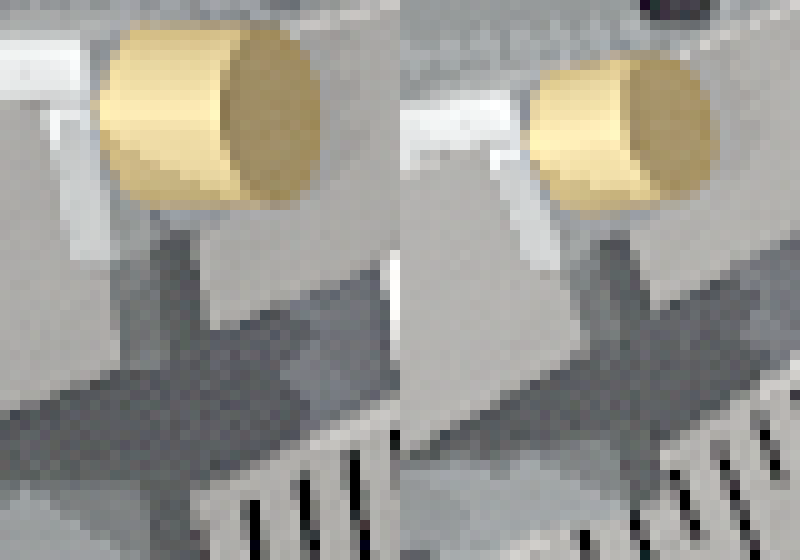

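The clip's top face sits at about 60 mm, but that may be the clip body rather than the tooth. A view edge-on to each gate, from the bare corner side, removes this ambiguity.

```bash
python3 -m crank '{"travel":[[0,0,-1],[2,-2,-1],[4.38,-4.03,-1],[4.38,-4.03,-1],[4.38,-4.03,-1]],"turn":[0,0,0,0,0]}' >/dev/null
python3 -m crank '{"travel":[[1.2,-1.1,0],[1.2,-1.1,0],[0.9,-0.8,0]],"turn":[0,0,0]}'
python3 -c "
from workcell import *;print(get_state()['tcp_pos'],get_state()['joint_pos'])"
```

```text
clock: 6.63
tcp_pos: [0.618, -0.1656, 0.1166]
orientation: [-0.0, 0.922, 0.387, 0.002]
wrist_force: [0.5, -0.9, -0.3]
finger_gap: 0.0001
[ 0.61795681 -0.16558968  0.116561  ] [-0.38852531  0.48680736  0.0211025   1.10233697  0.00282757  1.95795055]
```

```bash
python3 -m crank '{"travel":[[0.27,-0.27,0.78],[0.27,-0.27,0.78],[0.27,-0.27,0.78]],"turn":[0,0,0]}'
python3 - <<'E'
from h import *
c=snap('wrist','l1')
E
python3 -m crank '{"travel":[[0,0,-0.75],[-1,1,-0.75],[-1.5,1.5,-0.75],[-1.5,1.5,-0.75],[-1.5,1.5,-0.75]],"turn":[-0.12,-0.24,-0.36,-0.48,-0.6]}' >/dev/null
python3 -m crank '{"travel":[[0,0,0],[0,0,0],[0,0,0],[0,0,0],[0,0,0]],"turn":[-0.12,-0.24,-0.36,-0.48,-0.6]}' >/dev/null
python3 -m crank '{"travel":[[0,0,0.75],[0,0,0.75],[0,0,0.75],[0,0,0.75],[0,0,0.75]],"turn":[-0.12,-0.24,-0.37,-0.37,-0.37]}'
python3 - <<'E'
from h import *
d=snap('wrist','r1');c=load('l1')
out=[]
for k,X in((c,(.553,-.073,.055)),(d,(.553,-.298,.055))):
    p=proj(k,X);print(p,(-k['R'].T@k['t']).round(3));x0=max(0,int(p[0])-40);y0=max(0,int(p[1])-55);print(x0,y0)
    i=k['image'][:,:,::-1][y0:y0+110,x0:x0+75]
    out.append(cv2.resize((255*(i/255.)**.7).astype(np.uint8),(int(i.shape[1]*5.3),int(i.shape[0]*5.3)),interpolation=cv2.INTER_NEAREST))
cv2.imwrite('pics/z2.png',np.hstack(out))
E
```

```text
clock: 6.88
tcp_pos: [0.6159, -0.1573, 0.0828]
orientation: [-0.0, 0.923, 0.384, -0.0]
wrist_force: [-0.2, 0.1, 0.3]
finger_gap: -0.0001
clock: 8.18
tcp_pos: [0.617, -0.244, 0.0844]
orientation: [0.001, 0.384, 0.923, -0.0]
wrist_force: [0.3, 0.2, 1.0]
finger_gap: 0.0002
[ 68.20096071 203.07690223] [ 0.664 -0.11   0.226]
28 148
[108.04914535 215.03848414] [ 0.571 -0.197  0.228]
68 160
```

View pics/z2.png

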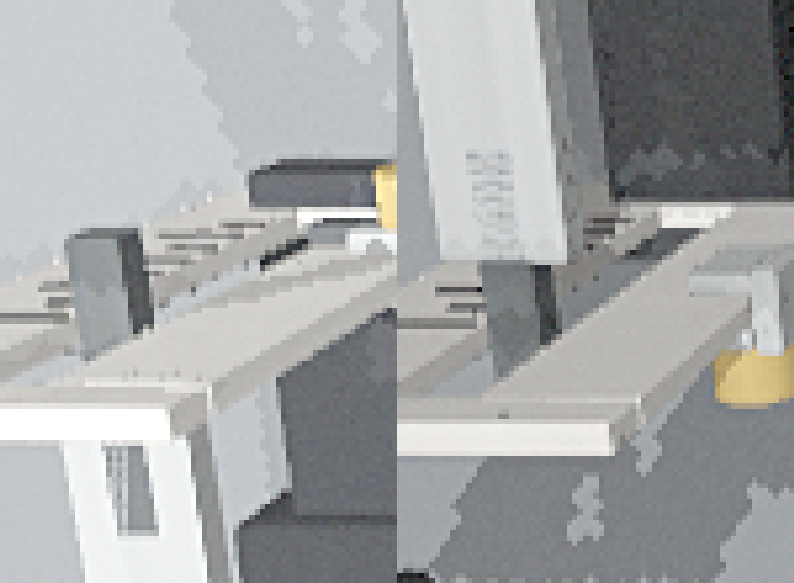

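The left panel (l1) shows the left gate's outer face with its screw cut off at the crop edge (385,190). The right panel (r1) shows the right clip as an L at (740,280) with its screw at (755,380). I'll recrop around both clips.

Run:
```python
from h import *
out=[]
for k,x0,y0 in(('l1',66,155),('r1',112,195)):
    i=load(k)['image'][:,:,::-1][y0:y0+60,x0:x0+50]
    out.append(cv2.resize((255*(i/255.)**.7).astype(np.uint8),(400,480),interpolation=cv2.INTER_NEAREST))
cv2.imwrite('pics/z3.png',np.hstack(out))
```

```text
(no output)
```

View pics/z3.png

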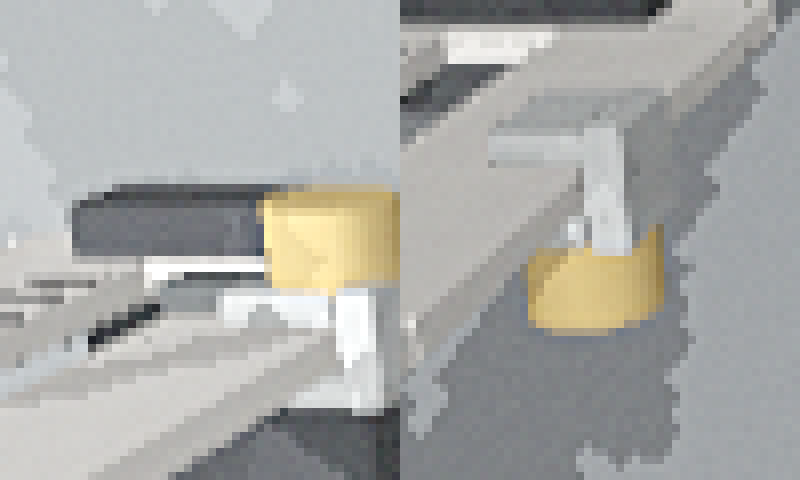

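The clip is a tall U, about 8 mm high, and a separate grey tooth comes out of its middle: (165–225,280–310) in the l1 panel, and the grey patch below the screw in w2 and w3. I'll compute the tooth and screw heights from w2, w3 and r1.

Run:
```python
from h import *
pad=np.array([.5135,-.2606,.077])
T3=[(0,(247,430),(266,537)),(2,(323,410),(339,493)),(4,(390,360),(405,455)),(6,(452,333),(463,422))]
T2=[(0,(228,465),(262,573)),(2,(302,430),(331,520)),(4,(366,378),(393,470)),(6,(428,338),(455,431))]
z=lambda u,v,ox,oy,x0,y0,f:((ox+(u+.5)/10-.5-x0+.5)*f-.5,(oy+(v+.5)/10-.5-y0+.5)*f-.5)
a=lambda u,v:z(u,v,44,150,4,140,6)
b=lambda u,v:z(u-400,v,44,182,27,176,7.5)
gate2(load('w3'),T3,[(n,a(*p),o) for n,p,o in(('tooth top in',(113,270),0),('tooth top in',(120,355),0),('tooth bot out',(160,270),.002),('tooth bot out',(163,350),.002),('screw back',(145,115),.002),('screw front',(270,115),.008))],-np.pi/4,4,140,6,pad)
gate2(load('w2'),T2,[(n,b(*p),o) for n,p,o in(('tooth top in',(570,275),0),('tooth top in',(585,350),0),('tooth bot out',(606,265),.002),('tooth bot out',(622,340),.002),('screw back',(575,135),.002),('screw front',(670,128),.008))],-np.pi/4,27,176,7.5,pad)
# triangulate screw front centre: w3,w2,r1
c3,c2,r1=load('w3'),load('w2'),load('r1')
f3=(44+27-.5,150+11.5-.5);f2=(44+27-.5,182+12.8-.5)
fr=(112+(595-400)/8-.5,195+(300)/8-.5)
print('front w3,r1 (r1 approx)',tri(c3,f3,r1,fr),tri(c2,f2,r1,fr))
# U-clip outer corner top of front plate: w3 strip 'out' near edge vs r1 (632,250)->top outer corner
print('corner',tri(c3,(4+293/6,140+122/6),r1,(112+232/8-.5,195+252/8-.5)))
```

```text
dyaw,D,bias [-5.0000e-03  5.5922e+01  2.0160e+00] res [-0.1 -0.1  0.3 -0.   0.  -0.1 -0.2  0.1]
   tooth top in 57.33
   tooth top in 57.85
   tooth bot out 56.82
   tooth bot out 57.59
   screw back 56.08
   screw front 55.87
dyaw,D,bias [-5.0000e-03  5.4674e+01  0.0000e+00] res [ 0.1  0.1  0.4  0.  -0.  -0.1 -0.4 -0. ]
   tooth top in 57.38
   tooth top in 57.91
   tooth bot out 56.83
   tooth bot out 57.61
   screw back 56.08
   screw front 55.73
dyaw,D,bias [-4.4000e-02  5.5311e+01  7.0800e-01] res [-0.1 -0.1  0.2  0.   0.1  0.2 -0.1 -0.1]
   tooth top in 58.21
   tooth top in 58.93
   tooth bot out 57.7
   tooth bot out 58.33
   screw back 56.92
   screw front 57.27
dyaw,D,bias [-4.4000e-02  5.4848e+01  0.0000e+00] res [-0.1 -0.   0.2  0.   0.1  0.2 -0.2 -0.2]
   tooth top in 58.23
   tooth top in 58.96
   tooth bot out 57.71
   tooth bot out 58.33
   screw back 56.93
   screw front 57.24
front w3,r1 (r1 approx) (array([ 0.57035585, -0.29365433,  0.05724246]), np.float64(0.00017177128909907558)) (array([ 0.57027699, -0.29374975,  0.05718674]), np.float64(2.0707236896101077e-05))
corner (array([ 0.56853139, -0.2879779 ,  0.06145621]), np.float64(0.0032961665395610756))
```

```bash
python3 - <<'E'
from h import *
c=load('w1');print('lens foot',onz(c,60*.64,195*.64,.02));t=load('top0');print(onz(t,385*.64,232*.64,.02))
E
python3 -m crank '{"travel":[[0,0,-1],[1,0.66,-1.2],[1.9,1.25,-1.2],[2.75,1.8,-1.2],[3.6,2.38,-1.2]],"turn":[0,0,0,0,0]}' >/dev/null
python3 -m crank '{"travel":[[0.85,0.55,0],[1.7,1.1,0],[2.23,1.47,0],[2.23,1.47,0],[2.23,1.47,0]],"turn":[-0.12,-0.24,-0.36,-0.48,-0.6]}' >/dev/null
python3 -m crank '{"travel":[[0,0,0],[0,0,0]],"turn":[-0.12,-0.185]}'
```

```text
lens foot [7.25776479e-01 2.94897962e-04 2.00000000e-02]
[7.21735581e-01 2.50657535e-04 2.00000000e-02]
clock: 9.23
tcp_pos: [0.5615, 0.025, 0.132]
orientation: [0.001, -0.002, 1.0, -0.0]
wrist_force: [-0.2, 0.4, 0.6]
finger_gap: 0.0001
```

```bash
python3 -m crank '{"travel":[[-0.94,-0.1,0.2],[-0.94,-0.1,1],[-0.94,-0.1,1.2],[-0.94,-0.1,1.2],[-0.94,-0.1,1.2]],"turn":[0.12,0.24,0.26,0.26,0.26]}'
python3 - <<'E'
from h import *
c=snap('wrist','l2')
p=proj(c,(.553,-.073,.056));print(p)
x0=max(0,int(p[0])-40);y0=max(0,int(p[1])-50);print(x0,y0)
i=c['image'][:,:,::-1][y0:y0+100,x0:x0+110]
cv2.imwrite('pics/l2b.png',cv2.resize((255*(i/255.)**.7).astype(np.uint8),None,fx=6,fy=6,interpolation=cv2.INTER_NEAREST))
E
```

```text
clock: 9.65
tcp_pos: [0.5976, 0.0208, 0.0829]
orientation: [-0.001, 0.129, 0.992, 0.0]
wrist_force: [0.6, -0.9, 0.5]
finger_gap: 0.0
[ 69.28355275 194.2294589 ]
29 144
```

View pics/l2b.png

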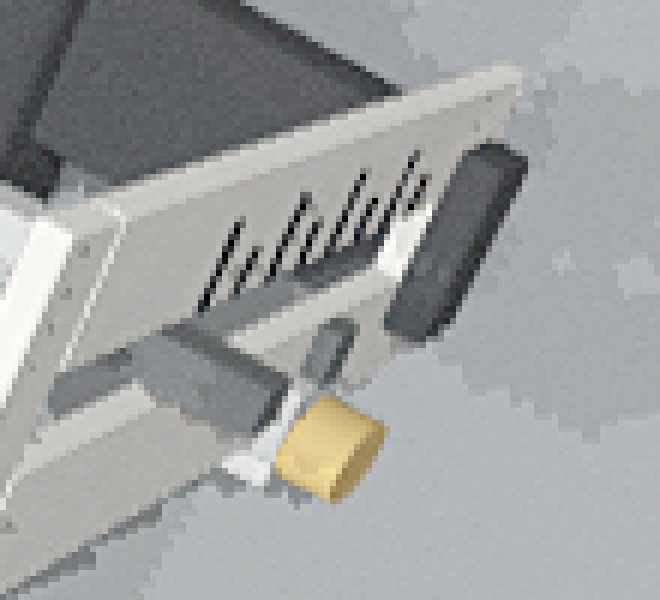

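The left gate's outer face (6x, origin (29,144)) shows the long ticks, the tooth block with corners (325,322), (355,330), (335,385) and (305,375), the screw at about (330,450), and the pointer end block at (210,380).

Run:
```python
from h import *
c=load('l2')
mir=np.array([.5135,-.1856,.077]);pad=mir+[0.0004,.075,0]
T=[(0,(240,222),(207,308)),(2,(307,197),(272,278)),(4,(363,172),(333,253)),(6,(415,155),(385,232))]
gate2(c,T,[('tooth top in',(324,322),0),('tooth top in',(305,375),0),('tooth top out',(337,325),.002),('tooth top out',(320,380),.002),('tooth bot out',(356,327),.002),('tooth bot out',(336,385),.002),
 ('screw back',(307,435),.002),('screw front',(357,458),.008),('clip top in',(287,382),0),('clip top out',(300,392),.002)],np.pi/4,29,144,6,pad)
# l1/l2 triangulation of screw colour blob
for n,k in(('l1',load('l1')),('l2',c)):
    h=cv2.cvtColor(k['image'],cv2.COLOR_RGB2HSV);m=cv2.inRange(h,(12,90,80),(35,255,255))
    m_=cv2.connectedComponentsWithStats(m);j=1+m_[2][1:,4].argmax();print(n,m_[3][j],m_[2][j]);
    if n=='l1':p1=m_[3][j]
    else:p2=m_[3][j]
print('L screw',tri(load('l1'),p1,c,p2))
P=[]
for n in('w2','w3','r1'):
    k=load(n);h=cv2.cvtColor(k['image'],cv2.COLOR_RGB2HSV);m=cv2.inRange(h,(12,90,80),(35,255,255))
    m_=cv2.connectedComponentsWithStats(m);j=1+m_[2][1:,4].argmax();P.append((k,m_[3][j]));print(n,m_[3][j],m_[2][j])
print('R screw',tri(*P[0],*P[2]),tri(*P[1],*P[2]))
```

```text
dyaw,D,bias [4.6000e-02 5.7596e+01 1.8700e+00] res [-0.   0.  -0.4  0.3  0.3 -0.1  0.1 -0.1]
   tooth top in 44.77
   tooth top in 44.3
   tooth top out 47.04
   tooth top out 45.88
   tooth bot out 42.35
   tooth bot out 41.54
   screw back 43.73
   screw front 46.56
   clip top in 47.77
   clip top out 49.39
dyaw,D,bias [4.6000e-02 5.6881e+01 0.0000e+00] res [ 0.1  0.2 -0.3  0.4  0.2 -0.2 -0.1 -0.3]
   tooth top in 44.7
   tooth top in 44.23
   tooth top out 46.92
   tooth top out 45.76
   tooth bot out 42.19
   tooth bot out 41.38
   screw back 43.59
   screw front 46.25
   clip top in 47.73
   clip top out 49.31
l1 [106.94472362 184.27135678] [ 98 179  19  13 199]
l2 [ 83.36585366 218.24878049] [ 75 210  18  17 205]
L screw (array([ 0.57013692, -0.07928981,  0.04299196]), np.float64(2.552138448819951e-05))
w2 [ 65.71487603 194.8677686 ] [ 57 187  19  16 242]
w3 [ 64.63611111 161.22222222] [ 53 152  23  19 360]
r1 [135.98136646 230.21118012] [128 223  17  13 161]
R screw (array([ 0.56949086, -0.29205197,  0.05890146]), np.float64(0.0004265981296674407)) (array([ 0.56946182, -0.29205653,  0.05893247]), np.float64(0.0004963637727102312))
```

Run:
```python
from h import *
def run(c,T,pts,az,x0,y0,f,pad,dy):
    px=lambda p:((p[0]+.5)/f-.5+x0,(p[1]+.5)/f-.5+y0)
    def cast(p,D):
        n=np.array([np.cos(az+dy),np.sin(az+dy),0]);o,d=ray(c,*px(p));return o+d*((D-n@(o-pad))/(n@d))
    obs=[(.069-.005*k,p) for k,*e in T for p in e]
    res=lambda q:[1e3*(cast(p,q[0]/1e3)[2]-z)-q[1] for z,p in obs]
    q=least_squares(res,[55,0]).x
    print(dy,q.round(2),np.round(res(q),1),[(k,round(float(cast(p,q[0]/1e3+o)[2]*1e3-q[1]),1)) for k,p,o in pts])
c=load('l2');padL=np.array([.5139,-.1106,.077]);padR=np.array([.5131,-.2606,.077])
T=[(0,(240,222),(207,308)),(2,(307,197),(272,278)),(4,(363,172),(333,253)),(6,(415,155),(385,232))]
for dy in(-.02,0,.02,.046):
  run(c,T,[('tin',(324,322),0),('tin',(305,375),0),('tout',(337,325),.0015),('tout',(320,380),.0015),('bout',(356,327),.0015),('bout',(336,385),.0015),('scr',(307,435),.002)],np.pi/4,29,144,6,padL,dy)
T3=[(0,(247,430),(266,537)),(2,(323,410),(339,493)),(4,(390,360),(405,455)),(6,(452,333),(463,422))]
T2=[(0,(228,465),(262,573)),(2,(302,430),(331,520)),(4,(366,378),(393,470)),(6,(428,338),(455,431))]
z=lambda u,v,ox,oy,x0,y0,f:((ox+(u+.5)/10-.5-x0+.5)*f-.5,(oy+(v+.5)/10-.5-y0+.5)*f-.5)
a=lambda u,v:z(u,v,44,150,4,140,6)
b=lambda u,v:z(u-400,v,44,182,27,176,7.5)
for dy in(-.04,-.02,0):
  run(load('w3'),T3,[(n,a(*p),o) for n,p,o in(('tin',(113,270),0),('tin',(120,355),0),('tout',(160,270),.0015),('bout',(200,265),.0015),('bout',(208,320),.0015),('scr',(145,115),.002))],-np.pi/4,4,140,6,padR,dy)
  run(load('w2'),T2,[(n,b(*p),o) for n,p,o in(('tin',(570,275),0),('tin',(585,350),0),('tout',(606,265),.0015),('bout',(635,260),.0015),('bout',(648,300),.0015),('scr',(575,135),.002))],-np.pi/4,27,176,7.5,padR,dy)
```

```text
-0.02 [57.52  3.18] [ 0.6 -0.8  0.3 -0.4  1.1 -0.9  1.  -0.9] [('tin', 42.3), ('tin', 40.6), ('tout', 43.3), ('tout', 40.8), ('bout', 38.2), ('bout', 35.9), ('scr', 38.7)]
0 [57.5   2.58] [ 0.4 -0.5  0.1 -0.2  0.9 -0.7  0.7 -0.7] [('tin', 43.1), ('tin', 41.8), ('tout', 44.0), ('tout', 42.0), ('bout', 39.1), ('bout', 37.2), ('scr', 40.3)]
0.02 [57.52  2.17] [ 0.2 -0.3 -0.1  0.   0.6 -0.4  0.4 -0.4] [('tin', 43.8), ('tin', 42.9), ('tout', 44.8), ('tout', 43.1), ('bout', 39.9), ('bout', 38.5), ('scr', 41.8)]
0.046 [57.6   1.87] [-0.   0.  -0.4  0.3  0.3 -0.1  0.1 -0.1] [('tin', 44.8), ('tin', 44.3), ('tout', 45.6), ('tout', 44.5), ('bout', 40.9), ('bout', 40.1), ('scr', 43.7)]
-0.04 [56.52  2.08] [ 0.2 -0.3  0.5 -0.3  0.3 -0.3  0.1 -0.1] [('tin', 58.4), ('tin', 58.7), ('tout', 57.1), ('bout', 53.8), ('bout', 53.6), ('scr', 57.6)]
-0.04 [55.56  0.71] [-0.2 -0.1  0.1  0.   0.1  0.2 -0.2 -0.1] [('tin', 58.1), ('tin', 58.9), ('tout', 56.8), ('bout', 54.0), ('bout', 53.9), ('scr', 56.8)]
-0.02 [56.34  2.03] [ 0.  -0.2  0.4 -0.1  0.1 -0.2 -0.1  0. ] [('tin', 57.8), ('tin', 58.2), ('tout', 56.5), ('bout', 53.2), ('bout', 53.1), ('scr', 56.7)]
-0.02 [55.43  0.75] [-0.3  0.   0.   0.2 -0.1  0.3 -0.3  0.1] [('tin', 57.5), ('tin', 58.4), ('tout', 56.3), ('bout', 53.5), ('bout', 53.5), ('scr', 56.0)]
0 [56.16  2.02] [-0.1 -0.1  0.3  0.  -0.  -0.  -0.2  0.2] [('tin', 57.2), ('tin', 57.7), ('tout', 55.9), ('bout', 52.6), ('bout', 52.6), ('scr', 55.9)]
0 [55.31  0.84] [-0.4  0.2 -0.1  0.3 -0.2  0.5 -0.4  0.2] [('tin', 57.0), ('tin', 58.0), ('tout', 55.7), ('bout', 52.9), ('bout', 53.0), ('scr', 55.1)]
```

```bash
python3 -m crank '{"travel":[[-0.6,-0.1,-0.18],[-1.23,-0.63,-0.18],[-1.23,-0.63,-0.18],[-1.23,-0.63,-0.18],[-1.23,-0.63,-0.18]],"turn":[0.12,0.24,0.36,0.48,0.525]}'
python3 -m crank '{"travel":[[0,0,0]],"turn":[0]}'
python3 - <<'E'
from h import *
c=snap('wrist','l3');print(proj(c,(.553,-.073,.056)),get_state()['tcp_pos'])
E
```

```text
clock: 10.12
tcp_pos: [0.6404, -0.0168, 0.092]
orientation: [0.001, 0.384, 0.923, 0.0]
wrist_force: [-0.8, 1.1, 0.3]
finger_gap: 0.0003
clock: 10.2
tcp_pos: [0.6402, -0.0165, 0.092]
orientation: [0.001, 0.382, 0.924, 0.0]
wrist_force: [0.2, -0.7, -0.0]
finger_gap: -0.0002
[ 77.58140066 186.11978418] [ 0.64007721 -0.01628927  0.09177655]
```

```bash
python3 -m crank '{"travel":[[0,0,-0.95],[0.1,-0.8,-0.95],[0.25,-1.8,-0.95],[0.4,-2.8,-0.95],[0.57,-3.8,-0.95]],"turn":[0,0,0,0,0]}' >/dev/null
python3 -m crank '{"travel":[[0,-0.115,0],[0,-0.115,0.5],[0,-0.115,1],[0,-0.115,1.05]],"turn":[0,0,0,0]}'
python3 -m crank '{"travel":[[0,0,0],[0,0,0]],"turn":[0,0]}'
python3 -c "
from workcell import *;s=get_state();print(s['tcp_pos'],s['orientation'],s['wrist_force'])"
```

```text
clock: 11.0
tcp_pos: [0.511, -0.1105, 0.0843]
orientation: [-0.001, 0.381, 0.924, 0.0]
wrist_force: [-0.5, 0.7, 0.9]
finger_gap: -0.0004
clock: 11.17
tcp_pos: [0.5133, -0.1108, 0.0869]
orientation: [0.0, 0.381, 0.924, 0.0]
wrist_force: [-0.2, 0.7, -0.2]
finger_gap: -0.0001
[ 0.51332306 -0.11084547  0.0868706 ] [4.62503734e-04 3.81358414e-01 9.24427141e-01 8.45719513e-05] [-0.15708067  0.70647857 -0.15928373]
```

```bash
python3 -m crank '{"travel":[[0,0,0.1],[0,0,0.2],[0,0,0.2]],"turn":[0,0,0]}' | egrep 'tcp|wrist'
for i in 1 2 3 4; do :; done
python3 -m crank '{"travel":[[0,0,0.0125],[0,0,0.025],[0,0,0.025]],"turn":[0,0,0]}' | egrep 'tcp|wrist'
python3 -m crank '{"travel":[[0,0,0.0125],[0,0,0.025],[0,0,0.025]],"turn":[0,0,0]}' | egrep 'tcp|wrist'
python3 -m crank '{"travel":[[0,0,0.0125],[0,0,0.025],[0,0,0.025]],"turn":[0,0,0]}' | egrep 'tcp|wrist'
python3 -m crank '{"travel":[[0,0,0.0125],[0,0,0.025],[0,0,0.025]],"turn":[0,0,0]}' | egrep 'tcp|wrist'
python3 -m crank '{"travel":[[0,0,0.0125],[0,0,0.025],[0,0,0.025]],"turn":[0,0,0]}' | egrep 'tcp|wrist'
```

```text
tcp_pos: [0.5129, -0.1108, 0.0777]
wrist_force: [-0.5, -0.7, -0.1]
tcp_pos: [0.5129, -0.1109, 0.0769]
wrist_force: [-0.8, -0.0, 0.2]
tcp_pos: [0.5129, -0.1109, 0.0762]
wrist_force: [-0.9, 0.8, 3.7]
tcp_pos: [0.513, -0.1109, 0.075]
wrist_force: [-0.2, 1.5, 4.4]
tcp_pos: [0.5131, -0.1108, 0.0739]
wrist_force: [1.1, 1.1, 4.8]
tcp_pos: [0.5131, -0.1108, 0.0729]
wrist_force: [0.5, 2.8, 5.4]
```

```bash
python3 -c "
from h import *
snap('wrist','p0')"
python3 -m crank '{"travel":[[0,0,0.05],[0,0,0.1],[0,0,0.15],[0,0,0.2],[0,0,0.2]],"turn":[0,0,0,0,0]}'
python3 - <<'E'
from h import *
p1=snap('wrist','p1');p0=load('p0');l3=load('l3')
g=lambda i,f:cv2.resize((255*(i[:,:,::-1]/255.)**.7).astype(np.uint8),None,fx=f,fy=f,interpolation=cv2.INTER_NEAREST)
a=g(l3['image'][140:240,30:130],4.8)   # 480x480
q=proj(p1,(.558,-.066,.05));print(q)
x,y=q.astype(int)
b=[g(k['image'][y-40:y+30,x-50:x+50],3.2) for k in(p0,p1)] # 320x224
print(x-50,y-40)
o=np.zeros((480,800,3),np.uint8);o[:,:480]=a;o[:224,480:]=b[0];o[230:454,480:]=b[1]
cv2.imwrite('pics/fin.png',o)
E
```

```text
clock: 13.13
tcp_pos: [0.5134, -0.1106, 0.0652]
orientation: [0.0, 0.382, 0.924, 0.001]
wrist_force: [0.0, 4.2, 8.1]
finger_gap: 0.0003
[380.79752521 236.81188181]
330 196
```

View pics/fin.png

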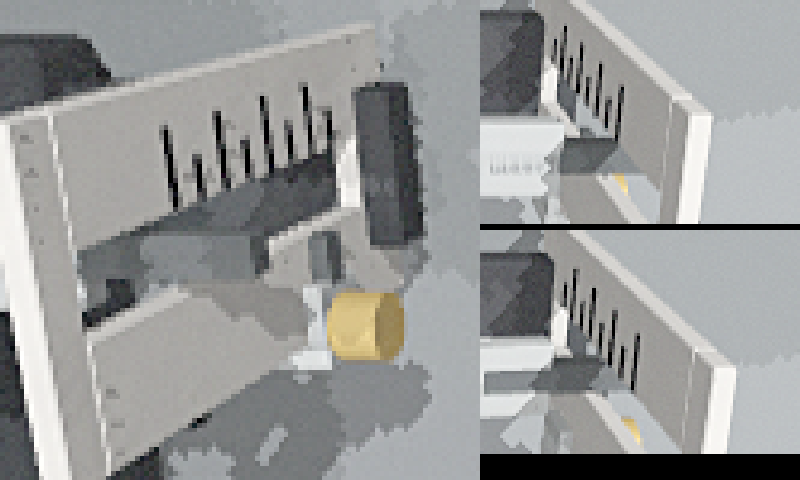

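The composite shows the left gate face-on at left: ticks from (165,125) to (313,158), the tooth block at x 309–342, y 232–282, and the screw at (365,325). The two right panels show the pointer sinking through the slot as the pad goes down.

Run:
```python
from h import *
c=load('l3');pad=np.array([.5135,-.1106,.077])
T=[(0,(165,125),(177,208)),(2,(217,110),(228,188)),(4,(265,95),(273,172)),(6,(305,85),(314,158))]
gate2(c,T,[('tin',(309,235),0),('tin',(314,278),0),('tout',(326,234),.0015),('tout',(330,280),.0015),('bout',(340,234),.0015),('bout',(344,280),.0015),('tout',(326,234),.002),('bout',(342,255),.002),('scr',(342,325),.002),('clip in',(306,300),0),('clip out',(328,300),.002)],np.pi/4,30,140,4.8,pad)
```

```text
dyaw,D,bias [-1.7000e-02  5.8085e+01  2.9230e+00] res [ 0.1  0.   0.1 -0.1 -0.3  0.   0.2  0. ]
   tin 42.45
   tin 42.47
   tout 41.22
   tout 41.54
   bout 37.69
   bout 37.99
   tout 42.22
   bout 38.8
   scr 40.83
   clip in 45.02
   clip out 43.6
dyaw,D,bias [-1.6000e-02  5.6504e+01  0.0000e+00] res [ 0.3  0.3  0.2  0.  -0.4 -0.  -0.1 -0.2]
   tin 42.3
   tin 42.33
   tout 41.0
   tout 41.35
   bout 37.41
   bout 37.74
   tout 42.0
   bout 38.53
   scr 40.61
   clip in 44.93
   clip out 43.43
```

Run:
```python
from h import *
for n,v0 in(('p0',236),('p1',233)):
    g=cv2.cvtColor(load(n)['image'],cv2.COLOR_RGB2GRAY);print(n,v0)
    for v in range(v0,v0+16,2):print(v,g[v,352:382].tolist())
p0,p1=load('p0'),load('p1')
# predicted tip top-end corners for drops
az=np.pi/4-.015;n=np.array([np.cos(az),np.sin(az),0]);t=np.array([n[1],-n[0],0]);pad=np.array([.5135,-.1106,0])
for nm,c,ds in(('p0',p0,(5,6.6,8)),('p1',p1,(17,18.5,20,21.5))):
  for d in ds:
    th=np.arcsin(d/170);r=170*np.cos(th)-106
    print(nm,d,[proj(c,pad+n*(r+.0+2*np.sin(th))/1e3*1+t*w/1e3+[0,0,(69+2*np.cos(th)-d)/1e3]).round(1) for w in(-5,5)], 'bottom',[proj(c,pad+n*(r-2*np.sin(th))/1e3+t*w/1e3+[0,0,(67-d)/1e3]).round(1) for w in(-5,5)])
```

```text
p0 236
236 [215, 217, 218, 222, 193, 195, 197, 204, 154, 50, 67, 66, 106, 155, 162, 164, 142, 101, 139, 140, 29, 48, 141, 127, 127, 124, 125, 129, 126, 130]
238 [214, 215, 220, 234, 84, 146, 151, 154, 159, 71, 83, 88, 89, 87, 139, 123, 119, 123, 125, 133, 0, 91, 135, 128, 125, 126, 122, 130, 127, 124]
240 [217, 224, 213, 160, 56, 45, 55, 49, 44, 50, 43, 50, 49, 51, 45, 54, 49, 51, 47, 46, 37, 107, 132, 129, 124, 124, 126, 126, 126, 128]
242 [212, 150, 166, 108, 62, 68, 67, 74, 70, 65, 61, 62, 60, 67, 63, 65, 62, 67, 60, 55, 84, 111, 114, 127, 129, 127, 128, 127, 123, 123]
244 [132, 137, 147, 60, 66, 71, 68, 76, 72, 72, 69, 63, 65, 67, 66, 60, 62, 58, 79, 118, 113, 114, 106, 106, 124, 129, 130, 126, 128, 126]
246 [105, 137, 123, 62, 73, 76, 75, 74, 76, 70, 72, 73, 60, 63, 62, 59, 78, 104, 111, 109, 110, 112, 108, 104, 108, 113, 127, 127, 127, 130]
248 [112, 150, 107, 66, 75, 71, 73, 73, 76, 62, 59, 64, 61, 53, 80, 107, 103, 100, 98, 101, 110, 112, 109, 109, 108, 108, 108, 114, 129, 128]
250 [142, 155, 155, 89, 91, 94, 105, 104, 95, 98, 97, 99, 99, 120, 140, 154, 111, 110, 165, 150, 14
[... 1216 characters left out ...]
 bottom [array([387.1, 232.8]), array([384.8, 251.1])]
p0 6.6 [array([389.1, 234.7]), array([386.7, 253.2])] bottom [array([385.8, 231.7]), array([383.5, 249.8])]
p0 8 [array([387.9, 233.6]), array([385.6, 252. ])] bottom [array([384.6, 230.6]), array([382.4, 248.7])]
p1 17 [array([385.2, 232.5]), array([382.9, 250.8])] bottom [array([381.6, 229.6]), array([379.4, 247.5])]
p1 18.5 [array([383.8, 231.4]), array([381.6, 249.5])] bottom [array([380.2, 228.5]), array([378.1, 246.3])]
p1 20 [array([382.5, 230.3]), array([380.3, 248.3])] bottom [array([378.8, 227.5]), array([376.7, 245.1])]
p1 21.5 [array([381.1, 229.2]), array([378.9, 247.1])] bottom [array([377.5, 226.5]), array([375.4, 244. ])]
```

```bash
python3 -m crank '{"travel":[[0,0,0.03],[0,0,0.06],[0,0,0.08],[0,0,0.08]],"turn":[0,0,0,0]}' | egrep 'tcp|wrist'
python3 -m crank '{"travel":[[0,0,0.015],[0,0,0.03],[0,0,0.03],[0,0,0.03]],"turn":[0,0,0,0]}' 
python3 -c "
from h import *
s=get_state();print(s['tcp_pos'],s['wrist_force']);snap('scene','s1')"
```

```text
tcp_pos: [0.5134, -0.1106, 0.0623]
wrist_force: [-0.3, 4.7, 9.7]
clock: 13.85
tcp_pos: [0.5134, -0.1106, 0.0613]
orientation: [0.001, 0.382, 0.924, 0.001]
wrist_force: [-1.4, 4.8, 10.0]
finger_gap: 0.0
[ 0.51336622 -0.11060299  0.06126325] [-1.42023086  4.82593377 10.01311641]
```

```bash
python3 -m crank '{"travel":[[0,0,0.013],[0,0,0.025],[0,0,0.025],[0,0,0.025]],"turn":[0,0,0,0]}' | egrep 'tcp|wrist'
python3 - <<'E'
from h import *
# gate/pointer check in the scene view: bright pixels around the left tip, rest vs pressed
a=load('scene0');b=snap('scene','s2')
for z in(.069,.049,.041):print(z,proj(b,(.558,-.066,z)).round(1))
d=cv2.absdiff(a['image'],b['image']).max(2);u,v=proj(b,(.558,-.066,.055)).astype(int)
print(d[v-9:v+10,u-9:u+10])
E
```

```text
tcp_pos: [0.5133, -0.1107, 0.0603]
wrist_force: [-1.3, 3.8, 10.9]
0.069 [245.7 182.7]
0.049 [245.6 186.4]
0.041 [245.6 187.8]
[[ 6  5 19 13 10  8  8  2  4 16 13 11  6  1 17  3  4  3  6]
 [ 6  9 14 12 14 10 13  7  4 12  3 10  8  7 12  6  2  4 11]
 [13 15 14  9  1 13 12 12 13 24 63 69 34 14 12 10  8  1  6]
 [33 33 28 12  4  9 14 13 14 49 93 67 26 14 12  8  9  8  8]
 [40 38 37 18  2  8 14 16 26 55 79 57 22 13 13 15  9  7  7]
 [22 30 32 10  6  9 18 24 38 42 44 38 19 12  9 10 11  7  9]
 [24 22 16  5  6 13 24 37 29 12 12 18 17 16 16 13  8  8  2]
 [46 33 22  1  3 22 37 30 20  2  8 14 27 15 11 14  9  8  5]
 [34 29 21  6  8 27 36 24 12  5  5 13 19 15 12 12 15 10 10]
 [13 16 21 12  4 13 22 10  4 14 21 13 10 14 12 16  9 12  8]
 [ 5 12 10  5  7  6  8  9 15  4 17  9 12 13 14 13  9  8  4]
 [ 7 10 10  8  5  9 20 21 20  8 14 14 10 14 11 12  9  3  3]
 [11 12 10  8  9  1 15 20  9  8 14 10 11 10 15 10  5  9  9]
 [ 7 13 12 14  8  3  3  2  3  9 12  6 13  8 13  6  4 12 13]
 [14 13 10 13 11  9  7  9  8 10  4  5  6  8 10  1 11 12 14]
 [10 13 12  7  8  8 10 12  4 11  8  8  6  1  2 10 12 11 16]
 [12 11 10 12 12 12 12 13 10  8  8 10  9  3  3  6 12  8  9]
 [12 11 12 12  7 10 10  9  6  2  9 10 13  6  7  3  9 13 14]
 [15 12  9 11  8 11 10 10  6  7 10 14 12 11 10  5 11 13 15]]
```

```bash
H='x'
python3 -m crank '{"travel":[[0,0,0],[0,0,0],[0,0,0],[0,0,0],[0,0,0]],"turn":[0,0,0,0,0]}' | egrep 'tcp'
python3 -m crank '{"travel":[[0,0,0],[0,0,0],[0,0,0],[0,0,0],[0,0,0]],"turn":[0,0,0,0,0]}' >/dev/null
python3 -m crank '{"travel":[[0,0,0],[0,0,0],[0,0,0],[0,0,0],[0,0,0]],"turn":[0,0,0,0,0]}' | egrep 'tcp|clock'
python3 -m crank '{"travel":[[0,0,-0.1],[0,0,-0.2],[0,0,-0.35],[0,0,-0.5],[0,0,-0.7]],"turn":[0,0,0,0,0]}'
python3 -m crank '{"travel":[[0,0,-0.4],[0,0,-1],[0,0,-1.05],[0,0,-1.05]],"turn":[0,0,0,0]}'
```

```text
tcp_pos: [0.5133, -0.1107, 0.0603]
clock: 15.53
tcp_pos: [0.5134, -0.1107, 0.0604]
clock: 15.95
tcp_pos: [0.5119, -0.1111, 0.0871]
orientation: [-0.001, 0.382, 0.924, -0.0]
wrist_force: [-0.1, -0.4, -0.3]
finger_gap: -0.0002
clock: 16.28
tcp_pos: [0.5137, -0.1117, 0.1309]
orientation: [0.001, 0.382, 0.924, -0.0]
wrist_force: [0.7, -0.2, 0.9]
finger_gap: -0.0
```

```bash
python3 -m crank '{"travel":[[-0.6,-0.6,0],[-1.3,-1.3,0],[-2,-2,0],[-2.6,-2.65,0],[-2.6,-2.65,0]],"turn":[0,0,0,0,0]}' >/dev/null
python3 -m crank '{"travel":[[0,0,0],[0,0,0],[0,0,0],[0,0,0],[0,0,0]],"turn":[-0.12,-0.24,-0.36,-0.48,-0.6]}' >/dev/null
python3 -m crank '{"travel":[[0,0,0],[0,0,0],[0,0,0],[0,0,0],[0,0,0]],"turn":[-0.12,-0.24,-0.36,-0.48,-0.6]}' >/dev/null
python3 -m crank '{"travel":[[0,0,0.2],[0,0,0.6],[0,0,1],[0,0,1.1],[0,0,1.1]],"turn":[-0.12,-0.24,-0.37,-0.37,-0.37]}' >/dev/null
python3 -m crank '{"travel":[[0,0,0],[0,0,0]],"turn":[0,0]}'
```

```text
clock: 18.12
tcp_pos: [0.5119, -0.2596, 0.086]
orientation: [0.0, -0.382, 0.924, -0.0]
wrist_force: [0.3, -0.3, 0.6]
finger_gap: 0.0006
```

```bash
python3 -m crank '{"travel":[[0,0,0.1],[0,0,0.2],[0,0,0.2]],"turn":[0,0,0]}' | egrep 'tcp|wrist'
python3 -m crank '{"travel":[[0,0,0.0125],[0,0,0.0125],[0,0,0.0125]],"turn":[0,0,0]}' | egrep 'tcp|wrist'
python3 -m crank '{"travel":[[0,0,0.0125],[0,0,0.0125],[0,0,0.0125]],"turn":[0,0,0]}' | egrep 'tcp|wrist'
python3 -m crank '{"travel":[[0,0,0.0125],[0,0,0.0125],[0,0,0.0125]],"turn":[0,0,0]}' | egrep 'tcp|wrist'
python3 -m crank '{"travel":[[0,0,0.0125],[0,0,0.0125],[0,0,0.0125]],"turn":[0,0,0]}' | egrep 'tcp|wrist'
python3 -m crank '{"travel":[[0,0,0.025],[0,0,0.05],[0,0,0.075],[0,0,0.075],[0,0,0.075]],"turn":[0,0,0,0,0]}' | egrep 'tcp|wrist'
```

```text
tcp_pos: [0.5114, -0.2593, 0.077]
wrist_force: [-1.2, 0.4, -0.7]
tcp_pos: [0.5116, -0.2595, 0.0771]
wrist_force: [-1.0, -0.4, -0.1]
tcp_pos: [0.5118, -0.2595, 0.0767]
wrist_force: [-0.4, 0.2, 3.3]
tcp_pos: [0.5118, -0.2596, 0.0762]
wrist_force: [0.6, 0.2, 3.0]
tcp_pos: [0.5118, -0.2596, 0.0756]
wrist_force: [-0.5, -0.5, 4.3]
tcp_pos: [0.512, -0.2598, 0.0727]
wrist_force: [-0.3, -1.4, 5.1]
```

```bash
python3 -m crank '{"travel":[[0,0,0.025],[0,0,0.05],[0,0,0.07],[0,0,0.07],[0,0,0.07]],"turn":[0,0,0,0,0]}' | egrep 'tcp|wrist'
python3 -m crank '{"travel":[[0,0,0.01],[0,0,0.01],[0,0,0.01]],"turn":[0,0,0]}' | egrep 'tcp|wrist|clock'
```

```text
tcp_pos: [0.5121, -0.2599, 0.0701]
wrist_force: [0.6, -0.4, 6.2]
clock: 20.45
tcp_pos: [0.5122, -0.2599, 0.0698]
wrist_force: [-0.2, -0.5, 6.9]
```

```bash
python3 -m crank '{"travel":[[0,0,0.008],[0,0,0.008],[0,0,0.008],[0,0,0.008],[0,0,0.008]],"turn":[0,0,0,0,0]}' | egrep 'tcp|wrist|clock'
python3 -m crank '{"travel":[[0,0,0],[0,0,0],[0,0,0],[0,0,0],[0,0,0]],"turn":[0,0,0,0,0]}' >/dev/null
python3 -m crank '{"travel":[[0,0,0],[0,0,0],[0,0,0],[0,0,0],[0,0,0]],"turn":[0,0,0,0,0]}' >/dev/null
python3 -m crank '{"travel":[[0,0,0],[0,0,0],[0,0,0],[0,0,0],[0,0,0]],"turn":[0,0,0,0,0]}' | egrep 'tcp|wrist|clock'
python3 -m crank '{"travel":[[0,0,-0.1],[0,0,-0.2],[0,0,-0.35],[0,0,-0.5],[0,0,-0.7]],"turn":[0,0,0,0,0]}' | egrep 'wrist'
python3 -m crank '{"travel":[[0,0,-0.6],[0,0,-1.5],[0,0,-2.5],[0,0,-3.2],[0,0,-3.2]],"turn":[0,0,0,0,0]}'
```

```text
clock: 20.87
tcp_pos: [0.5122, -0.26, 0.0695]
wrist_force: [0.8, -0.6, 6.1]
clock: 22.12
tcp_pos: [0.5122, -0.2599, 0.0695]
wrist_force: [1.0, -0.5, 7.0]
wrist_force: [-0.3, -1.0, -0.3]
clock: 22.95
tcp_pos: [0.5141, -0.2611, 0.2323]
orientation: [0.003, -0.383, 0.924, -0.005]
wrist_force: [1.0, -0.8, 1.1]
finger_gap: -0.0001
```

```bash
python3 -m crank '{"travel":[[-2.65,6.2,0],[-2.65,6.2,0],[-2.65,6.2,0],[-2.65,6.2,0],[-2.65,6.2,0]],"turn":[0,0,0,0,0]}' >/dev/null
python3 -m crank '{"travel":[[-0.4,1,0],[-0.8,2,0],[-0.8,2,0],[-0.8,2,0],[-0.8,2,0]],"turn":[0,0,0,0,0]}'
python3 - <<'E'
from h import *
for n in('top','scene'):
    a=load(n+'0');b=snap(n,n+'9');d=cv2.absdiff(a['image'],b['image']).max(2)
    L=proj(a,(.513,-.186,.06)).astype(int);w=d[L[1]-50:L[1]+50,L[0]-55:L[0]+55];print(n,L,(w>40).sum(),np.argwhere(w>40)[:8].tolist(),w.mean())
    ga,gb=[cv2.cvtColor(k['image'],cv2.COLOR_RGB2GRAY)[L[1]-50:L[1]+50,L[0]-55:L[0]+55].astype(np.float32) for k in(a,b)];print(cv2.phaseCorrelate(ga,gb))
print(get_state()['wrist_force'],get_state()['clock'])
E
```

```text
clock: 23.78
tcp_pos: [0.4, 0.0131, 0.2251]
orientation: [0.0, -0.384, 0.923, -0.0]
wrist_force: [-0.0, 0.7, 0.2]
finger_gap: 0.0001
top [325 212] 3106 [[29, 100], [29, 101], [30, 100], [30, 101], [30, 102], [30, 103], [30, 104], [31, 100]] 25.26381818181818
((0.006413723422703299, -0.16014519893174395), 0.6766846115589142)
scene [237 152] 725 [[0, 5], [0, 6], [0, 7], [0, 8], [0, 9], [0, 10], [0, 11], [0, 12]] 15.995363636363637
((-0.011396542250018626, -0.005450962062980125), 0.9180118980407714)
[ 0.54555433 -0.84522998  0.14412301] 23.8833
```

```bash
python3 -c "
from workcell import *
print(hand_in())"
```

```text
the job is handed in; nothing more can be done
None
```

I pressed the left corner and then the right corner with the closed fingertips, held each at its index for just over a second, let each spring back, and handed the job in. Whether each pointer ended level with its tooth is calculated; I never saw it in a picture. It took 23.9 s of the 61 s.

| | Left | Right |
|---|---|---|
| Index below the pointer's rest height, from wrist views | about 28.4 mm | about 13.0 mm |
| Fingertip drop after contact | 16.4 mm | 7.3 mm |
| Calculated pointer drop | about 28 mm | about 12.8 mm |
| Force while held | about 11 N | about 7 N |
| Hold time | at least 1.25 s | at least 1.25 s |

- **Pointer level not confirmed:** in the pressing pose the gate hid the pointer tip and tooth from the wrist camera, and the scene camera was too coarse. The drop comes from the measured fingertip height. It assumes the flat fingertip bears on its inner edge, 8 mm from the pad centre.
- **Left index views disagreed:** one view put the tooth about 26.5 mm below rest, and a later face-on view about 28.5 mm. I trusted the face-on view because its gate angle matched the mount's. If the first view was right, the left pointer went about 1.5 mm past its index. Otherwise I'd expect both corners to be within about 1 mm.
- **Final state:** the wrist force returned to about zero after each release. The scene view of the mount showed no shift from the start, and the top view about 0.2 pixel. The arm's shadow and the arm itself had changed those pictures, so I compared only overall position. The arm finished about 0.2 m from the mount, at 0.225 m height, touching nothing.

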